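# Open the sprung amber cover of a blue-light table and hold it at the viewing index

## Task

A colleague wants to reach the dishes on the blue-light table while still looking through its amber cover. Free the cover by turning its wing knob until the knob's pointed end faces the white mark on the cover's front tongue, then lift the cover by that knob against its closing spring until the finger on the cover's side stands level with the index set on the quadrant, without swinging it well past. Finish there, holding the cover still by the knob without letting go; leave the index as it was set and the things round about where they stand.

Things in the scene. Friction and masses are not known exactly. Their poses are not given: they have to be found in the camera images.
- light_table: Blue-light table: fixed cream case, 210 (x) x 236 (y) x 88 mm high. Origin: centre of its underside; front faces its own -x, z up. On top lies the cover: amber pane in a dark frame, upper face 96 mm above the worktop, hinged along the back (axis parallel to y at x = +100, z = 92 mm). A 60 mm wide tongue of the cover juts 54 mm beyond the case front at its middle and carries the black wing knob.
- cover (a joint): Cover angle, rad: 0 shut, grows as the front edge rises (about the case's +y). A spring and its weight always pull it shut: about 4 N at the knob when nearly shut, 6 to 8 N at 0.6 rad; it falls shut if let go. It cannot rise while the latch is locked. End stop at 1.3.
- latch (a joint): Wing latch angle, rad, about the cover's upward normal, growing anticlockwise seen from above. At 0 the knob's pointed end is to the left (+y of the case), the bar below caught under two lips on the case front; at 1.571 it faces the white mark at the tongue's front edge (-x of the case) and the cover is free (within 0.3 or so). Friction 0.04 N m; stops at 0 and 1.9. Starts locked.
- wing_knob: The latch's black wing knob. Origin on the latch axis at the upper face of the cover's tongue (130 mm in front of the case's centre, 96 mm up when shut, 230 mm from the hinge axis); z along the axis (up when shut), pointed end along its +y. The wing is 13 mm thick (x), 42 mm long (y, from -20 to +22 mm), and stands from 11 to 39 mm above the tongue on a thin stem.
- knob_grip (a point): Middle of the wing to grip, on the latch axis 25 mm above the tongue's upper face; axes as those of the wing knob.
- index (a joint): Angle at which the index is set on the quadrant, rad, in the same sense as the cover's angle: the cover stands at the index when both values are equal. Stiff; not to be moved.
- index_line (a point): Line of the index: small dark steel saddle clamped on the curved aluminium strip (radius 112 mm about the hinge axis, ticks every 5 degrees) at the left flank of the case. Point at the strip's inner edge, 112 mm from the hinge axis; its frame turns about the hinge axis with the index and has the case's axes at angle 0.
- cover_finger (a point): Tip of the small steel finger on the cover's left edge that travels along the strip, 112 mm from the hinge axis; its frame turns with the cover and has the case's axes when the cover is shut.
- tip_box: Bystander: blue pipette tip box with yellow tips, 69 x 118 x 52 mm, right of the case. Origin: centre of underside.
- forceps: Bystander: steel forceps, 131 x 15 x 10 mm, lying in front of the case on the right. Origin: centre of underside.
- jar: Bystander: small white jar with a black cap, 50 mm wide, 84 mm high, in front of the case on the left. Origin: centre of underside.

How it is judged:
By the outcome, as a careful person would: the job done as asked, in the order asked, and still so for the second after the job is handed in, while the arm keeps its last pose, push and grip.
It also fails if it takes over 40 s, if anything falls off the work surface, if the arm or the gripper's body presses on something with over 40 N, if the wrist force passes 120 N, or if a joint passes its speed limit or range.

## Robot

A 7-joint arm with a two-finger parallel gripper is mounted at the origin on a cart in front of the work surface, level with it; the furniture and walls round the work are solid. World frame = base frame: x ahead of the robot, y to its left, z up, the work surface at z = 0. Lengths are in m, angles in rad, forces in N, time in s.
With the tool pointing down it reaches from about 0.425 to 0.925 m from the base axis. Payload 6.8 kg.
Tool frame: the origin (TCP) lies at the very end of the fingers, on their centre line; the grasp point (between the pads) lies 19 mm behind it; z points along the fingers, y is the line along which they close (so a half turn about z gives the same grasp; the last joint's range is limited). The gripper opens to 85 mm and grips with 20 to 120 N. Pads are 22 mm wide; open, the fingers measure 114 mm over their backs; the gripper's body (76 mm by 85 mm) begins 54 mm behind the grasp point. The pads swing forward as they close: fully open they stand 13 mm farther back than shut.
Start: joints at [-1.451, 0.477, 0.022, 1.555, -0.011, 1.109, -0.083], TCP at [0.152, 0.658, 0.196] pointing down, gripper open.
Joint ranges: [-2.96, 2.96], [-0.34, 2.1], [-1.41, 1.46], [0.24, 2.44], [-1.37, 4.51], [0.17, 1.92], [-2.96, 2.96]. Speed limits (rad/s): [2.39, 2.39, 3.14, 3.14, 3.14, 3.14, 3.14].

## Interface

Orientations are given as a unit quaternion [x, y, z, w].
In Python, from bench import robot gives the robot as it stands.
- The arm moves only by the tool jog_arm, never from a script. Its argument "series" is a list of rows, each an object of numbers: "x", "y", "z": the shift along the world's x, y, z as a fraction of full scale; "ax", "ay", "az": the turn, a rotation vector about the world's x, y, z as a fraction of full scale. In form: [{"x": .., "y": .., "z": .., "ax": .., "ay": .., "az": ..}, ...]. A call has 1 to 20 rows; each row is the pose to reach, as a shift and turn from the pose commanded when the call began, turning the shorter way round; what a row does not reach only later rows make up. Full scale, the value 1, is 0.2 m for a shift and pi rad for a turn. A row lasts 1/12 s, in which the tool goes at most 41.7 mm and 7.16 degrees, less where a joint would pass 70% of its speed; a pose out of reach is approached as far as the arm can. A call with a number of a shift or a turn outside -1 to 1 is refused whole. A call with a gripper value outside its range is refused whole. "gripper" is the gripper's target within -1 to 1 (fully open at 1, half-way at 0, shut at -1), set as the call begins (left out, the last holds). The fingers move at their own pace and stop on an object; "squeeze" is the grip in N (left out, the last holds). Time passes only in rows, so rows that repeat a pose let the fingers close. It gives the time, the measured TCP pose, the force, the opening and the grip force at its end, in the units of the state.
- robot.read_state(): the state, without advancing time (a new reading comes with each control period).
- robot.camera(name): name is "scene" or "top" or "wrist"; returns a dict with "image" (420x560x3 uint8, red, green, blue), "fov_y" (degrees; the focal length in pixels is half the picture's height over the tangent of half this angle, whatever the lens; pixels are square), "cx", "cy" (the principal point, pixels), "k1" (the pictures are not rectified: a ray, as slopes to the right and down, at radius r is drawn at 1 + k1 r^2 times it, then the intrinsics apply), "R" (3x3) and "t" (3): a world point X has camera coordinates R X + t. Camera axes: x right, y down, z forward; pixel columns grow to the right and rows downward; lengths in m; the calibration is good to about 2 mm. A picture is of the moment at which its call begins. There is no depth.
- robot.job_done(): hands the job in; it is judged then, once.
Trained networks look in a picture, given as the dict that the camera call returned (one of the last four; its "shot" number tells which), for a name from the list of things; names that differ only in an ending like _2 or _b are one class to them, and where a whole thing is asked for, a point or a joint stands for the part that bears it (a point fixed in the world has none). Each returns a list of dicts, best first, with "confidence" (0 to 1); they miss things now and then, are a little off and sometimes report something else, mostly with a low value. They report only what shows in the picture. A call takes as long as a camera call.
- robot.trace(label, picture): "region" (420x560 bool, what is visible of it) and "rect" ([centre column, centre row, width, height] as shares, 0 to 1, of the picture: columns of its width, rows of its height, round what is visible of it).
- robot.landmark_of(label, picture): "position" ([row, column] as shares, 0 to 1, of the picture: columns of its width, rows of its height: a listed point, or the origin of a listed thing).
The state is a dict: "t": time; "joint_pos": joint angles; "joint_velocities": joint speeds; "joint_torque": joint torques, N m; "tool_pos": TCP position; "tool_rot": TCP orientation; "ft_force": force on the tool from outside, world axes, zero at the start; "moment": the same for the moment, N m; "gripper_width": finger opening in m; "gripper_force": force on a finger pad.
Only numpy, scipy, OpenCV 4.12 (cv2) and the standard library are available. Lean on these libraries where they do the work, as an engineer would, in place of code of your own. Each camera call takes 0.05 s, during which the arm holds its last target. There are 200 camera calls.

## Working session

There is one attempt and no reset: what is moved stays moved. The work goes in short steps, Python scripts to look and compute and a tool call to move; the robot and the scene stay as the last step left them, time stands still between calls to the robot, and variables do not carry over. Pictures are saved under pics/ and viewed, at most 10 in all, crops included, and the job is handed in when it is done.

Besides the shell and the picture viewer there is one more tool, called as a command line: name --argument value ..., lists and objects as JSON in quotes. jog_arm: Moves the arm, as the interface text tells. Its arguments: {"type":"object","properties":{"series":{"type":"array"},"gripper":{"type":"number"},"squeeze":{"type":"number"}},"required":["series"]}

```bash
mkdir -p pics; ls
cat > h.py <<'E'
import numpy as np,cv2
from bench import robot
from scipy.optimize import least_squares
def px(p,c):  # landmark share -> pixel (col,row)
    return np.array([p[1]*560,p[0]*420])
def proj(X,c):
    q=np.asarray(c['R'])@np.asarray(X)+np.asarray(c['t']); s=q[:2]/q[2]
    f=210/np.tan(np.radians(c['fov_y'])/2)
    return s*(1+c['k1']*(s@s))*f+[c['cx'],c['cy']]
def ray(uv,c):
    f=210/np.tan(np.radians(c['fov_y'])/2)
    d=(np.array(uv)-[c['cx'],c['cy']])/f; s=d.copy()
    for _ in range(30): s=d/(1+c['k1']*(s@s))
    R=np.asarray(c['R']); v=R.T@np.r_[s,1]
    return -R.T@np.asarray(c['t']), v/np.linalg.norm(v)
def tri(obs):
    return least_squares(lambda X:np.concatenate([proj(X,c)-uv for uv,c in obs]),[.6,0,.1])
def onplane(uv,c,z):
    o,v=ray(uv,c); return o+v*(z-o[2])/v[2]
E
python3 - <<'E'
from h import *
print(robot.read_state())
cs={n:robot.camera(n) for n in('scene','top')}
for n,c in cs.items():
    cv2.imwrite(f'pics/{n}1.png',c['image'][:,:,::-1])
    print(n,c['fov_y'],c['k1'],-np.asarray(c['R']).T@c['t'])
for l in ['light_table','wing_knob','knob_grip','index_line','cover_finger','tip_box','forceps','jar']:
    ob=[]
    for n,c in cs.items():
        r=robot.landmark_of(l,c)
        if r: print(l,n,[(np.round(px(a['position'],c),1),round(a['confidence'],2)) for a in r[:2]]); ob.append((px(r[0]['position'],c),c))
    if len(ob)==2:
        s=tri(ob); print('  ->',s.x.round(4),s.fun.round(1))
E
```

```text
pics
{'t': 0.0, 'joint_pos': array([-1.45108853,  0.47783136,  0.02234822,  1.55643813, -0.01149381,
        1.10927884, -0.08311515]), 'joint_velocities': array([-4.10474396e-05, -1.43243034e-03, -2.97612167e-04,  2.42776386e-04,
        1.97544887e-03, -1.53481893e-03, -1.24299284e-03]), 'joint_torque': array([-5.42236339e-04, -5.96447182e+01,  1.60788082e+00, -2.81203097e+01,
        1.25272895e-02,  9.18618782e-03, -1.37585388e-05]), 'tool_pos': array([0.15232349, 0.65692585, 0.1945106 ]), 'tool_rot': array([ 1.13656815e-01,  9.93519649e-01, -9.13141670e-04, -3.09399211e-05]), 'ft_force': array([-0.87095741,  0.26246819,  0.41823189]), 'moment': array([-0.04728615,  0.00117447,  0.07501934]), 'gripper_force': 0.0, 'gripper_width': 0.08505784942052814}
scene 47.9911622650545 -0.07372959716234287 [-0.02610818  0.40959693  0.63766476]
top 54.89835113857523 -0.0815080449215564 [0.46529517 0.026727   0.93536575]
light_table scene [(array([247. , 261.4]), 0.64)]
light_table top [(array([263.1, 203.6]), 0.7)]
  -> [ 0.5931  0.09   -0.0197] [ 0.1  0.  -0.1 -0. ]
wing_knob scene [(array([
[... 340 characters left out ...]
.44)]
index_line top [(array([193.5, 192.7]), 0.4)]
  -> [0.5921 0.2177 0.1614] [ 1.4  0.3 -1.4 -0.8]
cover_finger scene [(array([184.6, 242.6]), 0.86)]
cover_finger top [(array([198.6, 200.8]), 0.66)]
  -> [0.5827 0.2178 0.0956] [-0.7 -0.1  0.7  0.5]
tip_box scene [(array([350.9, 251.2]), 0.68)]
tip_box top [(array([337.7, 248.1]), 0.77)]
  -> [ 0.4857 -0.0843  0.0108] [-0.9 -0.   0.8  0.6]
forceps scene [(array([362.3, 292.3]), 0.69)]
forceps top [(array([321.4, 291.2]), 0.44)]
  -> [ 0.3921 -0.0428  0.0014] [ 1.4  0.  -1.3 -1.1]
jar scene [(array([211. , 343.5]), 0.67), (array([283.5, 253.7]), 0.26)]
jar top [(array([191.3, 268.6]), 0.93)]
  -> [0.4346 0.2473 0.0024] [-2.2 -0.4  2.6  1.7]
```

View pics/scene1.png

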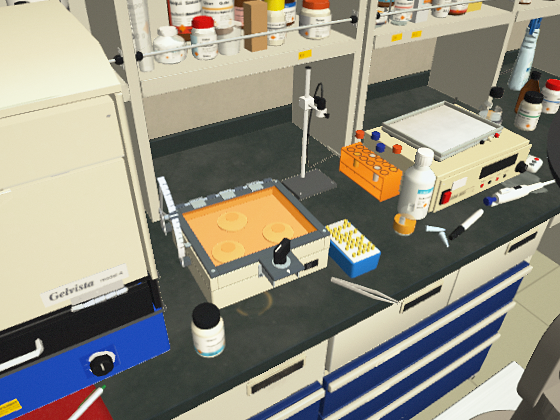

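View pics/top1.png

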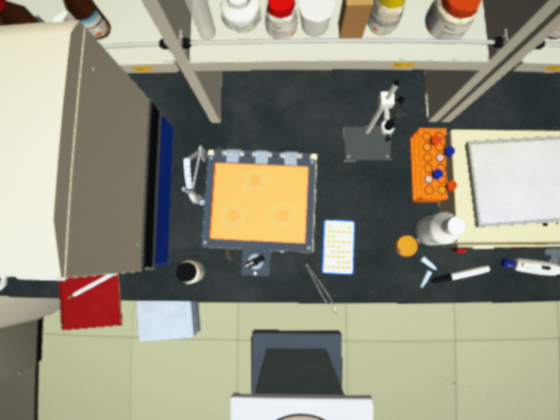

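The scene picture shows the table with the knob at about (283,255), the finger near (184,242), the strip with its saddle at about (176,209) and the jar at (209,330). The top picture shows the knob at (255,260) and the case nearly square to the world. Next I'll measure yaw and index.

```bash
cat >> h.py <<'E'
def case(p,yaw,org):
    c,s=np.cos(yaw),np.sin(yaw); return np.array([org[0]+c*p[0]-s*p[1],org[1]+s*p[0]+c*p[1],p[2]])
E
python3 - <<'E'
from h import *
c=robot.camera('top'); s=robot.camera('scene')
hsv=cv2.cvtColor(c['image'],cv2.COLOR_RGB2HSV)
def pane(c):
    m=cv2.inRange(cv2.cvtColor(c['image'],cv2.COLOR_RGB2HSV),(8,110,120),(24,255,255))
    cn=max(cv2.findContours(m,cv2.RETR_EXTERNAL,cv2.CHAIN_APPROX_NONE)[0],key=cv2.contourArea)
    pts=np.array([onplane(p[0],c,.096)[:2] for p in cn],np.float32)
    return cv2.minAreaRect(pts)
print('top',pane(c)); print('scene',pane(s))
obs={}
for l in ['knob_grip','wing_knob','cover_finger','index_line']:
    for n,k in(('top',c),('scene',s)):
        r=robot.landmark_of(l,k)
        if r: obs[l,n]=px(r[-1 if (l,n)==('knob_grip','scene') else 0]['position'],k)
K={'top':c,'scene':s}
print(obs)
def f(q):
    x,y,w,th,yo=q; o=(x,y); P={'knob_grip':(-.13,0,.121),'wing_knob':(-.13,0,.096),'cover_finger':(-.012,yo,.092),'index_line':(.1-.112*np.cos(th),yo,.092+.112*np.sin(th))}
    return np.concatenate([proj(case(P[l],w,o),K[n])-v for (l,n),v in obs.items()])
r=least_squares(f,[.59,.09,0,.5,.125],loss='soft_l1'); print(r.x.round(4),r.fun.round(1))
print('box',[onplane((145,268),c,z).round(3) for z in(0,.3)],[onplane((40,275),c,z).round(3) for z in (0,.3)])
for n,k in K.items():
    cr=k['image'][140:260,140:240] if n=='scene' else k['image'][140:230,160:240]
    cv2.imwrite(f'pics/c_{n}.png',cv2.resize(cr,None,fx=5,fy=5,interpolation=cv2.INTER_CUBIC)[:,:,::-1])
E
```

```text
top ((0.5814077258110046, 0.09159508347511292), (0.20186468958854675, 0.16372308135032654), 87.19491577148438)
scene ((0.5773060321807861, 0.09388310462236404), (0.19929757714271545, 0.16124606132507324), 87.43610382080078)
{('knob_grip', 'top'): array([252.784, 257.586]), ('knob_grip', 'scene'): array([184.576, 243.18 ]), ('wing_knob', 'scene'): array([282.576, 262.416]), ('cover_finger', 'top'): array([196.224, 201.894]), ('cover_finger', 'scene'): array([184.8 , 244.02]), ('index_line', 'top'): array([192.304, 191.52 ]), ('index_line', 'scene'): array([177.912, 210.882])}
[0.5948 0.1031 0.0203 0.5711 0.1149] [-0.   0.1 92.2  4.2 -5.9 -3.8  3.5  0.6 -0.2  0.7  0.8 -2.  -1.3  1. ]
box [array([0.438, 0.364, 0.   ]), array([0.447, 0.256, 0.3  ])] [array([0.417, 0.627, 0.   ]), array([0.432, 0.434, 0.3  ])]
```

View pics/c_scene.png

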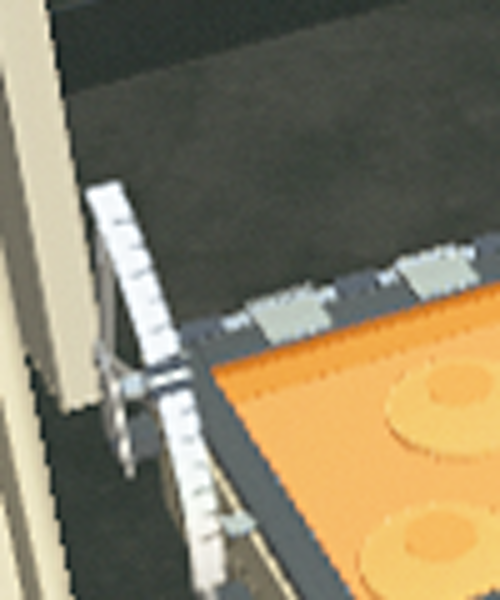

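The crop shows the finger tip at about pixel (184.5,244.4) and the index saddle crossing the strip's inner edge at about (178,214.4). Yaw is about -2.7°.

Run:
```python
from h import *
s=robot.camera('scene');c=robot.camera('top');w=-.047
ctr=(.5794,.0927)
# case origin: knob
o=least_squares(lambda q:np.r_[proj(case((-.13,0,.096),w,q),s)-[282.7,261],proj(case((-.13,0,.121),w,q),c)-[254,257.5]],[.59,.09])
print(o.x,o.fun)
o=o.x
for yo in(.12,.125,.13):
    print(yo,'finger',proj(case((-.012,yo,.092),w,o),s).round(1))
    print([(t,proj(case((.1-.112*np.cos(t),yo,.092+.112*np.sin(t)),w,o),s).round(1).tolist(),proj(case((.1-.112*np.cos(t),yo,.092+.112*np.sin(t)),w,o),c).round(1).tolist()) for t in(.4,.5,.6,.7)])
print('corners',[ (proj(case((a,b,.096),w,o),s).round(0),proj(case((a,b,.096),w,o),c).round(0)) for a,b in((-.105,.118),(-.105,-.118),(.105,-.118),(-.159,.03))])
k=case((-.13,0,.121),w,o);print('knob grip',k, proj(k,s),proj(k,c))
```

```text
[0.58996092 0.08925053] [-1.99254556 -1.80269828  1.25480821  2.53476565]
0.12 finger [188.2 242.1]
[(0.4, [183.8, 219.9], [199.2, 193.7]), (0.5, [182.2, 213.7], [198.3, 190.5]), (0.6, [180.4, 207.4], [197.5, 186.8]), (0.7, [178.5, 201.1], [196.7, 182.6])]
0.125 finger [185.5 243. ]
[(0.4, [181.0, 220.7], [196.8, 193.6]), (0.5, [179.4, 214.5], [195.9, 190.4]), (0.6, [177.6, 208.2], [195.0, 186.7]), (0.7, [175.7, 201.9], [194.2, 182.5])]
0.13 finger [182.8 243.9]
[(0.4, [178.2, 221.6], [194.4, 193.5]), (0.5, [176.6, 215.4], [193.4, 190.3]), (0.6, [174.8, 209.1], [192.5, 186.6]), (0.7, [172.9, 202.7], [191.7, 182.4])]
corners [(array([209., 273.]), array([201., 245.])), (array([331., 230.]), array([314., 251.])), (array([275., 174.]), array([318., 152.])), (array([273., 276.]), array([241., 273.]))]
knob grip [0.46010448 0.09535828 0.121     ] [280.97378519 248.01935062] [255.25480821 260.03476565]
```

jog_arm --series '[{"x":0.1,"y":-0.2,"z":0.3},{"x":0.2,"y":-0.4,"z":0.35,"az":-0.04},{"x":0.3,"y":-0.6,"z":0.35,"az":-0.08},{"x":0.4,"y":-0.8,"z":0.35,"az":-0.12},{"x":0.5,"y":-1.0,"z":0.35,"az":-0.16},{"x":0.5,"y":-1.0,"z":0.35,"az":-0.2},{"x":0.5,"y":-1.0,"z":0.35,"az":-0.2}]'

```text
invalid input
```

jog_arm --series '[{"x":0.1,"y":-0.2,"z":0.3,"ax":0,"ay":0,"az":0},{"x":0.2,"y":-0.4,"z":0.35,"ax":0,"ay":0,"az":-0.04},{"x":0.3,"y":-0.6,"z":0.35,"ax":0,"ay":0,"az":-0.08},{"x":0.4,"y":-0.8,"z":0.35,"ax":0,"ay":0,"az":-0.12},{"x":0.5,"y":-1.0,"z":0.35,"ax":0,"ay":0,"az":-0.16},{"x":0.5,"y":-1.0,"z":0.35,"ax":0,"ay":0,"az":-0.2},{"x":0.5,"y":-1.0,"z":0.35,"ax":0,"ay":0,"az":-0.2}]' --gripper 1 --squeeze 60

```text
t: 2.08
tool_pos: [0.2577, 0.4505, 0.2664]
tool_rot: [0.422, 0.906, -0.0, 0.001]
ft_force: [1.7, 0.1, 0.1]
gripper_width: 0.0854
gripper_force: 0.0
```

jog_arm --series '[{"x":0.1,"y":-0.2,"z":0,"ax":0,"ay":0,"az":-0.03},{"x":0.2,"y":-0.4,"z":0,"ax":0,"ay":0,"az":-0.06},{"x":0.3,"y":-0.6,"z":0,"ax":0,"ay":0,"az":-0.1},{"x":0.4,"y":-0.8,"z":0,"ax":0,"ay":0,"az":-0.13},{"x":0.5,"y":-1.0,"z":0,"ax":0,"ay":0,"az":-0.16},{"x":0.5,"y":-1.0,"z":0,"ax":0,"ay":0,"az":-0.16}]'

```text
t: 2.58
tool_pos: [0.3548, 0.2522, 0.2658]
tool_rot: [0.633, 0.774, 0.0, 0.0]
ft_force: [-0.1, -0.6, -0.0]
gripper_width: 0.0857
gripper_force: 0.0
```

jog_arm --series '[{"x":0.1,"y":-0.18,"z":0,"ax":0,"ay":0,"az":-0.03},{"x":0.2,"y":-0.36,"z":0,"ax":0,"ay":0,"az":-0.06},{"x":0.3,"y":-0.54,"z":0,"ax":0,"ay":0,"az":-0.08},{"x":0.4,"y":-0.7,"z":-0.1,"ax":0,"ay":0,"az":-0.08},{"x":0.45,"y":-0.78,"z":-0.2,"ax":0,"ay":0,"az":-0.08},{"x":0.45,"y":-0.78,"z":-0.2,"ax":0,"ay":0,"az":-0.08},{"x":0.45,"y":-0.78,"z":-0.2,"ax":0,"ay":0,"az":-0.08}]'

```text
t: 3.17
tool_pos: [0.4422, 0.1005, 0.2249]
tool_rot: [0.722, 0.692, -0.001, -0.0]
ft_force: [0.1, 0.4, 0.5]
gripper_width: 0.0855
gripper_force: 0.0
```

Run:
```python
from h import *
s=robot.read_state();print(s['joint_pos'].round(3),s['tool_pos'].round(4),s['tool_rot'].round(3))
c=robot.camera('wrist');cv2.imwrite('pics/w1.png',c['image'][:,:,::-1])
print(c['fov_y'],-np.asarray(c['R']).T@c['t'])
for l in ['knob_grip','wing_knob','index_line','cover_finger']:
    for a in robot.landmark_of(l,c)[:2]: 
        p=px(a['position'],c); print(l,p.round(1),round(a['confidence'],2),onplane(p,c,{'knob_grip':.121}.get(l,.096)).round(4))
g=np.array([.4601,.0954,.121]);print(proj(g,c),proj(g-[0,0,.025],c))
```

```text
[-0.926  0.063  0.601  2.055 -0.041  1.037 -0.347] [0.4422 0.1005 0.2249] [ 0.722  0.692 -0.001 -0.   ]
65.38708192009567 [0.4457993  0.18106233 0.40277458]
knob_grip [289.5 198.1] 0.62 [0.4539 0.1    0.121 ]
wing_knob [289.9 189.8] 0.68 [0.4553 0.1011 0.096 ]
wing_knob [389.3 176.7] 0.48 [0.5513 0.1103 0.096 ]
index_line [479.8  47.1] 0.75 [0.6274 0.2251 0.096 ]
cover_finger [421.9  53.8] 0.74 [0.5747 0.2196 0.096 ]
cover_finger [292.  191.4] 0.73 [0.4572 0.0994 0.096 ]
[296.53056995 202.71324814] [295.0472182 195.2841305]
```

View pics/w1.png

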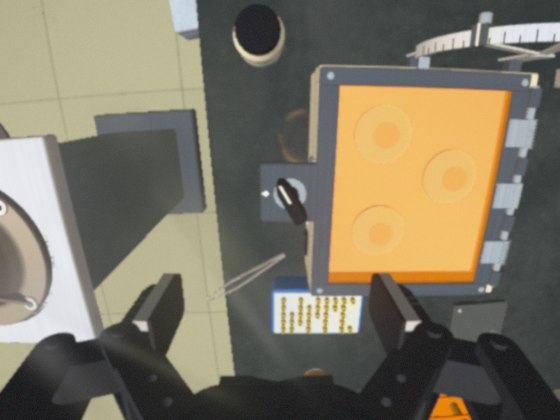

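The wrist picture shows the knob at about (291,200), its pointed end at about (283,183) leaning toward the white mark at (265,193), so the latch does not stand quite at 0. I'll fit the wing's pose to its silhouette.

```bash
cat >> h.py <<'E'
from scipy.optimize import minimize
def wingfit(cs,z0=(.46,.095,.2),w=-.047):
    M=[]
    for c in cs:
        r=robot.trace('wing_knob',c)
        for a in r[:2]: print('trace',round(a['confidence'],2),np.round(np.array(a['rect'])*[560,420,560,420],1),a['region'].sum())
        if r: M.append((c,r[0]['region']))
    def mask(q,c):
        x,y,a=q; m=np.zeros((420*4,560*4),np.uint8)
        A=a+w; ca,sa=np.cos(A),np.sin(A)
        P=[proj([x+ca*u-sa*v,y+sa*u+ca*v,.096+h],c) for u,v in((-.0065,-.02),(.0065,-.02),(.0065,.013),(0,.022),(-.0065,.013)) for h in(.011,.039)]
        cv2.fillConvexPoly(m,cv2.convexHull((np.array(P,np.float32)*4+2).astype(np.int32)),1)
        return cv2.resize(m.astype(np.float32),(560,420),interpolation=cv2.INTER_AREA)
    def cost(q):
        t=0
        for c,r in M:
            m=mask(q,c); t+=1-np.minimum(m,r).sum()/np.maximum(m,r).sum()
        return t/len(M)
    best=min((minimize(cost,[z0[0],z0[1],a],method='Nelder-Mead',options=dict(initial_simplex=[[z0[0],z0[1],a],[z0[0]+.006,z0[1],a],[z0[0],z0[1]+.006,a],[z0[0],z0[1],a+.3]])) for a in(z0[2]-.3,z0[2]+.1,z0[2]+.4)),key=lambda r:r.fun)
    return best.x,best.fun
E
python3 - <<'E'
from h import *
cs=[robot.camera(n) for n in('wrist','top','scene')]
for k in cs: print(wingfit([k]))
print(wingfit(cs))
def pane(c):
    m=cv2.inRange(cv2.cvtColor(c['image'],cv2.COLOR_RGB2HSV),(8,110,120),(24,255,255))
    cn=max(cv2.findContours(m,cv2.RETR_EXTERNAL,cv2.CHAIN_APPROX_NONE)[0],key=cv2.contourArea)
    return cv2.minAreaRect(np.array([onplane(p[0],c,.096)[:2] for p in cn],np.float32))
print(pane(cs[0]))
E
```

```text
trace 0.64 [292.2 202.6  30.1  47.9] 703
(array([0.45447872, 0.09909918, 0.51308101]), np.float64(0.14129102230072021))
trace 0.49 [260.6 260.    2.9   5.4] 45
(array([0.4639932 , 0.0919263 , 0.05922943]), np.float64(0.6727521419525146))
trace 0.55 [281.8 250.   18.1  29.8] 324
(array([0.4544636 , 0.09923309, 0.54145772]), np.float64(0.10775250196456909))
trace 0.64 [292.2 202.6  30.1  47.9] 703
trace 0.49 [260.6 260.    2.9   5.4] 45
trace 0.55 [281.8 250.   18.1  29.8] 324
(array([0.45504551, 0.09886877, 0.53725387]), np.float64(0.3398251533508301))
((0.5775601863861084, 0.09232310205698013), (0.19939959049224854, 0.16165609657764435), 87.2744140625)
```

jog_arm --series '[{"x":0.03,"y":-0.008,"z":-0.05,"ax":0,"ay":0,"az":0.04},{"x":0.06,"y":-0.008,"z":-0.1,"ax":0,"ay":0,"az":0.08},{"x":0.06,"y":-0.008,"z":-0.16,"ax":0,"ay":0,"az":0.12},{"x":0.06,"y":-0.008,"z":-0.24,"ax":0,"ay":0,"az":0.164},{"x":0.06,"y":-0.008,"z":-0.34,"ax":0,"ay":0,"az":0.164},{"x":0.06,"y":-0.008,"z":-0.44,"ax":0,"ay":0,"az":0.164},{"x":0.06,"y":-0.008,"z":-0.52,"ax":0,"ay":0,"az":0.164},{"x":0.06,"y":-0.008,"z":-0.57,"ax":0,"ay":0,"az":0.164},{"x":0.06,"y":-0.008,"z":-0.6,"ax":0,"ay":0,"az":0.164},{"x":0.06,"y":-0.008,"z":-0.6,"ax":0,"ay":0,"az":0.164},{"x":0.06,"y":-0.008,"z":-0.6,"ax":0,"ay":0,"az":0.164}]'

```text
t: 4.78
tool_pos: [0.4548, 0.1, 0.1059]
tool_rot: [0.521, 0.854, 0.0, 0.0]
ft_force: [0.4, 0.3, -0.1]
gripper_width: 0.0855
gripper_force: 0.0
```

Run:
```python
from h import *
s=robot.read_state();print(s['joint_pos'].round(3),s['tool_pos'].round(4),s['tool_rot'].round(3),s['ft_force'].round(1))
c=robot.camera('wrist');b=robot.camera('scene')
i=np.hstack([cv2.resize(c['image'][100:400,160:460],(400,400)),cv2.resize(b['image'][190:310,220:340],(400,400))])
cv2.imwrite('pics/w2.png',i[:,:,::-1])
```

```text
[-0.803  0.277  0.532  2.156 -0.204  0.755  0.337] [0.4548 0.1    0.1059] [0.521 0.854 0.    0.   ] [ 0.4  0.3 -0.1]
```

View pics/w2.png

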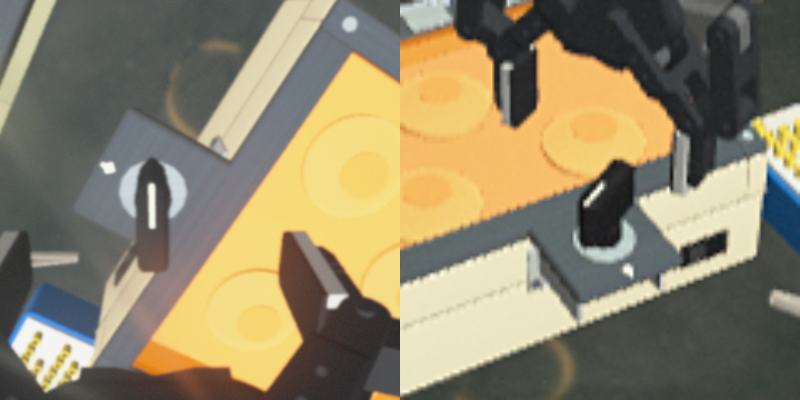

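The wing stands centred between the fingers in the wrist crop (left). In the scene crop (right) the finger tips look farther back or higher than expected, so I'll check by projection.

Run:
```python
from h import *
from scipy.spatial.transform import Rotation as R
s=robot.read_state(); b=robot.camera('scene');c=robot.camera('wrist'); T=R.from_quat(s['tool_rot']).as_matrix()
print(T.round(2))
for dz in(0,-.013):
  for dy in(-.0425,0,.0425):
    p=s['tool_pos']+T@[0,dy,dz]; u=proj(p,b);v=proj(p,c)
    print(dz,dy,((u-[220,190])*400/120+[400,0]).round(),((v-[160,100])*400/300).round())
g=[.4545,.099,.121];print(((proj(g,b)-[220,190])*400/120+[400,0]),((proj(g,c)-[160,100])*400/300))
print(wingfit([c],(.4545,.099,.5)))
```

```text
[[-0.46  0.89  0.  ]
 [ 0.89  0.46  0.  ]
 [ 0.    0.   -1.  ]]
0 -0.0425 [675. 257.] [ 60. 195.]
0 0 [600. 225.] [155. 195.]
0 0.0425 [527. 194.] [250. 195.]
-0.013 -0.0425 [676. 237.] [ 54. 208.]
-0.013 0 [600. 205.] [155. 208.]
-0.013 0.0425 [527. 175.] [257. 208.]
[602.99496247 202.5263114 ] [152.41182638 211.50191418]
trace 0.84 [273.6 261.2  28.5  91.2] 1949
(array([0.45400586, 0.09907206, 0.54076584]), np.float64(0.07171398401260376))
```

jog_arm --series '[{"x":0,"y":-0.005,"z":0,"ax":0,"ay":0,"az":0},{"x":0,"y":-0.005,"z":0,"ax":0,"ay":0,"az":0},{"x":0,"y":-0.005,"z":0,"ax":0,"ay":0,"az":0},{"x":0,"y":-0.005,"z":0,"ax":0,"ay":0,"az":0},{"x":0,"y":-0.005,"z":0,"ax":0,"ay":0,"az":0},{"x":0,"y":-0.005,"z":0,"ax":0,"ay":0,"az":0},{"x":0,"y":-0.005,"z":0,"ax":0,"ay":0,"az":0},{"x":0,"y":-0.005,"z":0,"ax":0,"ay":0,"az":0},{"x":0,"y":-0.005,"z":0,"ax":0,"ay":0,"az":0},{"x":0,"y":-0.005,"z":0,"ax":0,"ay":0,"az":0}]' --gripper -1 --squeeze 60

```text
t: 5.87
tool_pos: [0.4544, 0.099, 0.1055]
tool_rot: [0.52, 0.854, -0.0, -0.0]
ft_force: [-0.0, 0.8, 0.5]
gripper_width: 0.0
gripper_force: 0.0
```

Run:
```python
from h import *
s=robot.read_state();print(s['ft_force'].round(1),s['moment'].round(2),s['gripper_width'],s['gripper_force'])
c=robot.camera('wrist');b=robot.camera('scene')
i=np.hstack([cv2.resize(c['image'][100:400,160:460],(400,400)),cv2.resize(b['image'][190:310,220:340],(400,400))])
cv2.imwrite('pics/w3.png',i[:,:,::-1])
```

```text
[-0.   0.8  0.5] [ 0.03  0.02 -0.01] 2.322893817173648e-05 0.0
```

View pics/w3.png

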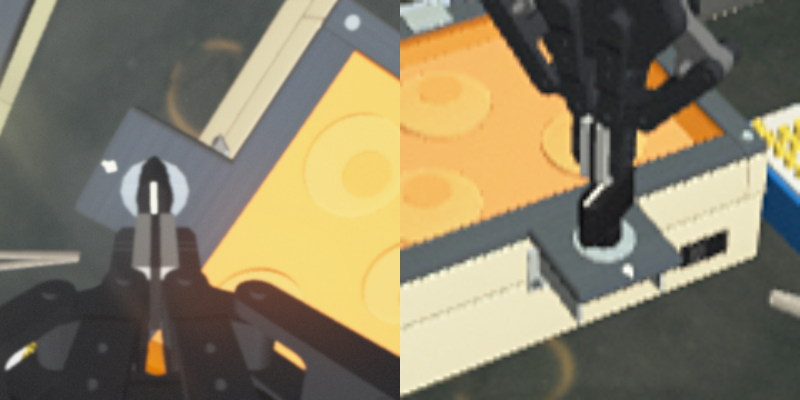

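The fingers shut on air. In the scene crop their tips end at about (595,185), above or behind the wing (600,210). In the wrist crop the pads end at row ~210, in front of the wing. I'll triangulate the tip.

Run:
```python
from h import *
b=robot.camera('scene');c=robot.camera('wrist');a=robot.camera('top')
for sr in(180,190,200):
  for wr in(205,215,235):
    r=tri([((220+195*.3,190+sr*.3),b),((160+155*.75,100+wr*.75),c)]);print(sr,wr,r.x.round(4),r.fun.round(1))
print(wingfit([c,b],(.4545,.099,.5)))
i=np.hstack([cv2.resize(c['image'][220:320,230:330],(400,400),interpolation=cv2.INTER_CUBIC),cv2.resize(b['image'][215:275,250:310],(400,400),interpolation=cv2.INTER_CUBIC)])
cv2.imwrite('pics/w4.png',i[:,:,::-1])
```

```text
180 205 [0.448  0.1109 0.1442] [-1.6  0.8 -0.3  0.4]
180 215 [0.4504 0.1067 0.1421] [-0.1  0.  -0.   0. ]
180 235 [0.4551 0.0982 0.1385] [ 2.8 -1.7  0.6 -0.8]
190 205 [0.4498 0.1076 0.1362] [-0.5  0.2 -0.1  0.1]
190 215 [0.4523 0.1032 0.1339] [ 1.  -0.5  0.2 -0.3]
190 235 [0.4572 0.0944 0.1302] [ 4.  -2.4  0.9 -1.3]
200 205 [0.4517 0.1043 0.1279] [ 0.6 -0.3  0.1 -0.2]
200 215 [0.4543 0.0997 0.1256] [ 2.2 -1.1  0.5 -0.6]
200 235 [0.4595 0.0905 0.1218] [ 5.2 -3.1  1.2 -1.7]
trace 0.75 [277.5 239.4  54.1  43.7] 1711
trace 0.64 [276.4 238.9  25.8  45.1] 975
trace 0.66 [280.9 253.8  19.   26.5] 245
(array([0.45115422, 0.10254287, 0.56839979]), np.float64(0.45824286341667175))
```

View pics/w4.png

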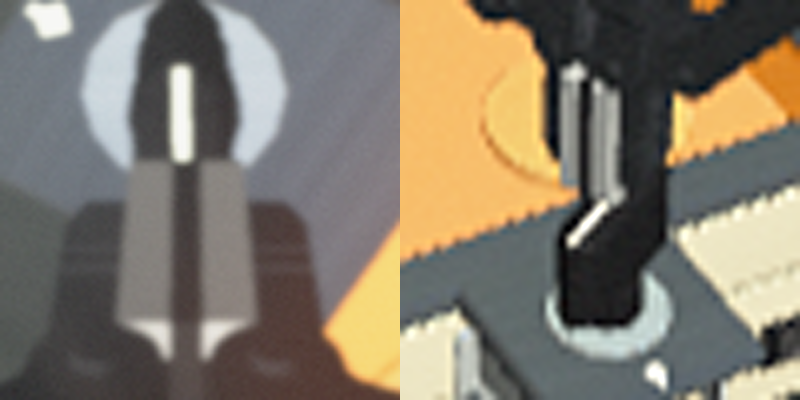

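The shut tips sit at about (0.4525, 0.1035, 0.135), right at the wing's top. So the fingers end about 25–30 mm above the reported TCP. I'll reopen and go lower in careful steps, watching the force.

jog_arm --series '[{"x":0,"y":0,"z":0.02,"ax":0,"ay":0,"az":0.005},{"x":0,"y":0,"z":0.02,"ax":0,"ay":0,"az":0.005},{"x":0,"y":0,"z":0.02,"ax":0,"ay":0,"az":0.005},{"x":0,"y":0,"z":0.02,"ax":0,"ay":0,"az":0.005},{"x":0,"y":0,"z":0.02,"ax":0,"ay":0,"az":0.005},{"x":0,"y":0,"z":0,"ax":0,"ay":0,"az":0.005},{"x":0,"y":0,"z":-0.04,"ax":0,"ay":0,"az":0.005},{"x":0,"y":0,"z":-0.07,"ax":0,"ay":0,"az":0.005},{"x":0,"y":0,"z":-0.08,"ax":0,"ay":0,"az":0.005},{"x":0,"y":0,"z":-0.08,"ax":0,"ay":0,"az":0.005}]' --gripper 0.3

```text
t: 7.05
tool_pos: [0.4537, 0.0987, 0.0885]
tool_rot: [0.514, 0.858, -0.001, -0.001]
ft_force: [0.3, -0.7, 0.4]
gripper_width: 0.0555
gripper_force: 0.0
```

Run:
```python
from h import *
s=robot.read_state();print(s['tool_pos'].round(4),s['ft_force'].round(1),s['moment'].round(2),s['gripper_width'],s['gripper_force'])
c=robot.camera('wrist');b=robot.camera('scene')
i=np.hstack([cv2.resize(c['image'][180:340,190:350],(400,400),interpolation=cv2.INTER_CUBIC),cv2.resize(b['image'][200:280,240:320],(400,400),interpolation=cv2.INTER_CUBIC)])
cv2.imwrite('pics/w5.png',i[:,:,::-1])
```

```text
[0.4537 0.0987 0.0885] [ 0.3 -0.7  0.4] [ 0.03 -0.01  0.  ] 0.05549963778305477 0.0
```

View pics/w5.png

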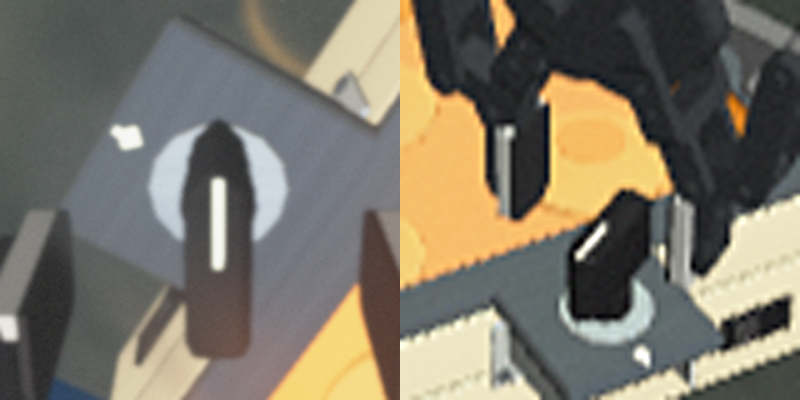

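Run:
```python
from h import *
b=robot.camera('scene');c=robot.camera('wrist')
d=np.array([.89,.46,0])*.0275
for z in(.1,.11,.12,.13):
    print(z,[(((proj(np.r_[.4537,.0987,z]+k*d,b)-[240,200])*5+[400,0]).round().tolist(),((proj(np.r_[.4537,.0987,z]+k*d,c)-[190,180])*2.5).round().tolist()) for k in(-1,0,1)])
```

```text
0.1 [([678.0, 333.0], [90.0, 183.0]), ([605.0, 302.0], [212.0, 184.0]), ([535.0, 272.0], [334.0, 186.0])]
0.11 [([679.0, 310.0], [83.0, 203.0]), ([606.0, 280.0], [212.0, 205.0]), ([535.0, 250.0], [341.0, 206.0])]
0.12 [([680.0, 288.0], [76.0, 225.0]), ([607.0, 257.0], [212.0, 227.0]), ([535.0, 228.0], [348.0, 229.0])]
0.13 [([681.0, 265.0], [68.0, 250.0]), ([607.0, 234.0], [212.0, 253.0]), ([535.0, 205.0], [356.0, 254.0])]
```

Scene crop: inner tips at (520,215) and (680,287), which puts them at z≈0.122, with the wing centred between them (wrist: 72/217/362). Reported z is therefore about 28 mm low. I'll go down 12 mm more and close.

jog_arm --series '[{"x":0,"y":0,"z":-0.03,"ax":0,"ay":0,"az":0},{"x":0,"y":0,"z":-0.06,"ax":0,"ay":0,"az":0},{"x":0,"y":0,"z":-0.06,"ax":0,"ay":0,"az":0}]'

```text
t: 7.5
tool_pos: [0.4536, 0.0988, 0.0764]
tool_rot: [0.514, 0.858, -0.001, -0.0]
ft_force: [0.1, -0.1, -0.6]
gripper_width: 0.0559
gripper_force: 0.0
```

jog_arm --series '[{"x":0,"y":0,"z":0,"ax":0,"ay":0,"az":0},{"x":0,"y":0,"z":0,"ax":0,"ay":0,"az":0},{"x":0,"y":0,"z":0,"ax":0,"ay":0,"az":0},{"x":0,"y":0,"z":0,"ax":0,"ay":0,"az":0},{"x":0,"y":0,"z":0,"ax":0,"ay":0,"az":0},{"x":0,"y":0,"z":0,"ax":0,"ay":0,"az":0},{"x":0,"y":0,"z":0,"ax":0,"ay":0,"az":0},{"x":0,"y":0,"z":0,"ax":0,"ay":0,"az":0}]' --gripper -1 --squeeze 80

```text
t: 8.17
tool_pos: [0.4542, 0.0989, 0.0776]
tool_rot: [0.514, 0.858, -0.0, -0.0]
ft_force: [-2.9, -1.2, 3.2]
gripper_width: 0.011
gripper_force: 81.6
```

Gripped (11 mm, 82 N). Now turn the latch by about +59°.

jog_arm --series '[{"x":0,"y":0,"z":0,"ax":0,"ay":0,"az":0.02},{"x":0,"y":0,"z":0,"ax":0,"ay":0,"az":0.045},{"x":0,"y":0,"z":0,"ax":0,"ay":0,"az":0.07},{"x":0,"y":0,"z":0,"ax":0,"ay":0,"az":0.1},{"x":0,"y":0,"z":0,"ax":0,"ay":0,"az":0.1}]'

```text
t: 8.58
tool_pos: [0.4538, 0.0986, 0.0775]
tool_rot: [0.372, 0.928, -0.0, -0.001]
ft_force: [-4.5, -2.3, 4.3]
gripper_width: 0.0111
gripper_force: 81.8
```

jog_arm --series '[{"x":0,"y":0,"z":0,"ax":0,"ay":0,"az":0.025},{"x":0,"y":0,"z":0,"ax":0,"ay":0,"az":0.055},{"x":0,"y":0,"z":0,"ax":0,"ay":0,"az":0.085},{"x":0,"y":0,"z":0,"ax":0,"ay":0,"az":0.115},{"x":0,"y":0,"z":0,"ax":0,"ay":0,"az":0.145},{"x":0,"y":0,"z":0,"ax":0,"ay":0,"az":0.175},{"x":0,"y":0,"z":0,"ax":0,"ay":0,"az":0.205},{"x":0,"y":0,"z":0,"ax":0,"ay":0,"az":0.23},{"x":0,"y":0,"z":0,"ax":0,"ay":0,"az":0.23},{"x":0,"y":0,"z":0,"ax":0,"ay":0,"az":0.23}]'

```text
t: 9.42
tool_pos: [0.4532, 0.0975, 0.0772]
tool_rot: [0.023, 1.0, -0.001, -0.001]
ft_force: [-5.1, -5.2, 4.8]
gripper_width: 0.0112
gripper_force: 82.0
```

Run:
```python
from h import *
s=robot.read_state();print(s['joint_pos'].round(3),s['tool_pos'].round(4),s['tool_rot'].round(3),s['ft_force'].round(1),s['moment'].round(2),s['gripper_width'],s['gripper_force'])
c=robot.camera('wrist');b=robot.camera('scene')
i=np.hstack([cv2.resize(c['image'][140:340,170:370],(400,400),interpolation=cv2.INTER_CUBIC),cv2.resize(b['image'][200:280,240:320],(400,400),interpolation=cv2.INTER_CUBIC)])
cv2.imwrite('pics/w6.png',i[:,:,::-1])
```

```text
[-0.568  0.304  0.26   2.167 -0.121  0.686  1.299] [0.4532 0.0975 0.0772] [ 0.023  1.    -0.001 -0.001] [-5.1 -5.2  4.8] [-1.02  0.94  0.04] 0.011204454192756048 81.98974370956421
```

View pics/w6.png

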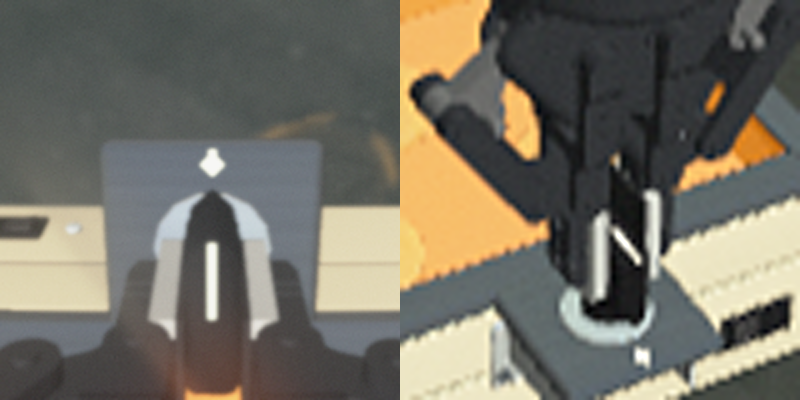

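The pointed end at (212,195) faces the white mark at (212,162) in the wrist crop, and the wing is firmly between the pads. Now a first small lift along the arc, about 0.1 rad, watching the forces.

jog_arm --series '[{"x":0,"y":0,"z":0.03,"ax":0,"ay":0.008,"az":0},{"x":0,"y":0,"z":0.06,"ax":0.001,"ay":0.016,"az":0},{"x":0.002,"y":0,"z":0.09,"ax":0.001,"ay":0.024,"az":0},{"x":0.004,"y":0,"z":0.115,"ax":0.0015,"ay":0.032,"az":0},{"x":0.004,"y":0,"z":0.115,"ax":0.0015,"ay":0.032,"az":0},{"x":0.004,"y":0,"z":0.115,"ax":0.0015,"ay":0.032,"az":0}]'

```text
t: 10.02
tool_pos: [0.4526, 0.0975, 0.0993]
tool_rot: [0.023, 0.998, 0.0, -0.053]
ft_force: [-5.3, -3.8, -2.0]
gripper_width: 0.0113
gripper_force: 80.8
```

Run:
```python
from h import *
s=robot.read_state();print(s['joint_pos'].round(3),s['tool_pos'].round(4),s['tool_rot'].round(3),s['ft_force'].round(1),s['moment'].round(2),s['gripper_width'],s['gripper_force'])
for n in('scene','wrist','top'):
    c=robot.camera(n)
    for l in('cover_finger','index_line'):
        print(n,l,[(px(a['position'],c).round(1),round(a['confidence'],2)) for a in robot.landmark_of(l,c)[:2]])
```

```text
[-0.535  0.324  0.259  2.073 -0.15   0.862  1.344] [0.4526 0.0975 0.0993] [ 0.023  0.998  0.    -0.053] [-5.3 -3.8 -2. ] [-0.76  0.71  0.06] 0.01134744264740498 80.80247282981873
scene cover_finger [(array([183.9, 239.8]), 0.82)]
scene index_line [(array([177.5, 212.5]), 0.56), (array([280.6, 239.9]), 0.38)]
wrist cover_finger []
wrist index_line []
top cover_finger [(array([197.4, 200.1]), 0.84), (array([336.3, 249.8]), 0.68)]
top index_line [(array([192.6, 191.3]), 0.46)]
```

jog_arm --series '[{"x":0.003,"y":0,"z":0.038,"ax":0,"ay":0.0106,"az":0},{"x":0.008,"y":0,"z":0.077,"ax":0.001,"ay":0.0212,"az":0},{"x":0.014,"y":0,"z":0.115,"ax":0.0015,"ay":0.0318,"az":0},{"x":0.021,"y":-0.001,"z":0.153,"ax":0.002,"ay":0.0425,"az":0},{"x":0.029,"y":-0.001,"z":0.191,"ax":0.0025,"ay":0.053,"az":0},{"x":0.035,"y":-0.002,"z":0.228,"ax":0.003,"ay":0.0637,"az":0},{"x":0.035,"y":-0.002,"z":0.228,"ax":0.003,"ay":0.0637,"az":0},{"x":0.035,"y":-0.002,"z":0.228,"ax":0.003,"ay":0.0637,"az":0}]'

```text
t: 11.13
tool_pos: [0.4585, 0.0972, 0.1451]
tool_rot: [0.023, 0.988, 0.002, -0.154]
ft_force: [-10.5, -3.6, 0.9]
gripper_width: 0.0109
gripper_force: 80.8
```

```bash
cat > m.py <<'E'
from h import *
s=robot.read_state();print(s['t'],s['joint_pos'].round(3),s['tool_pos'].round(4),s['tool_rot'].round(3),s['ft_force'].round(1),s['moment'].round(2),s['gripper_width'],s['gripper_force'])
c=robot.camera('scene')
for l in('cover_finger','index_line','knob_grip','wing_knob'):
        print(l,[(px(a['position'],c).round(1),round(a['confidence'],2)) for a in robot.landmark_of(l,c)[:2]])
w=-.047;o=(.5842,.0929)  # from knob at (.4543,.099)
for yo in(.123,.127):
    print(yo,[(t,proj(case((.1-.112*np.cos(t),yo,.092+.112*np.sin(t)),w,o),c).round(1).tolist()) for t in np.arange(0,.71,.1).round(2)])
cv2.imwrite('pics/m%.1f.png'%s['t'],np.hstack([cv2.resize(c['image'][170:260,150:240],(400,400),interpolation=cv2.INTER_CUBIC),cv2.resize(c['image'][130:310,160:340],(400,400),interpolation=cv2.INTER_CUBIC)])[:,:,::-1])
E
python3 m.py; ls -t pics|head -1
```

```text
11.1333 [-0.477  0.397  0.264  1.876 -0.192  1.19   1.406] [0.4585 0.0972 0.1451] [ 0.023  0.988  0.002 -0.154] [-10.5  -3.6   0.9] [-0.75  1.45  0.25] 0.010911856718576887 80.82153797149658
cover_finger [(array([184.6, 227.6]), 0.64)]
index_line [(array([179.5, 211.6]), 0.53)]
knob_grip [(array([276. , 213.8]), 0.7), (array([343., 254.]), 0.18)]
wing_knob [(array([277.7, 227.2]), 0.68)]
0.123 [(np.float64(0.0), [185.9, 245.2]), (np.float64(0.1), [185.1, 240.2]), (np.float64(0.2), [184.1, 234.7]), (np.float64(0.3), [182.9, 229.0]), (np.float64(0.4), [181.4, 222.9]), (np.float64(0.5), [179.8, 216.7]), (np.float64(0.6), [178.0, 210.3]), (np.float64(0.7), [176.1, 204.0])]
0.127 [(np.float64(0.0), [183.8, 246.0]), (np.float64(0.1), [182.9, 240.9]), (np.float64(0.2), [181.9, 235.4]), (np.float64(0.3), [180.7, 229.6]), (np.float64(0.4), [179.2, 223.6]), (np.float64(0.5), [177.6, 217.3]), (np.float64(0.6), [175.8, 211.0]), (np.float64(0.7), [173.8, 204.6])]
m11.1.png
```

jog_arm --series '[{"x":0.008,"y":0,"z":0.033,"ax":0.0004,"ay":0.0096,"az":0},{"x":0.017,"y":-0.001,"z":0.066,"ax":0.0009,"ay":0.019,"az":0},{"x":0.026,"y":-0.001,"z":0.099,"ax":0.0013,"ay":0.0286,"az":0},{"x":0.035,"y":-0.002,"z":0.132,"ax":0.0018,"ay":0.0382,"az":0},{"x":0.045,"y":-0.002,"z":0.164,"ax":0.0022,"ay":0.0477,"az":0},{"x":0.045,"y":-0.002,"z":0.164,"ax":0.0022,"ay":0.0477,"az":0},{"x":0.045,"y":-0.002,"z":0.164,"ax":0.0022,"ay":0.0477,"az":0}]'

```text
t: 11.97
tool_pos: [0.4689, 0.0967, 0.1782]
tool_rot: [0.023, 0.974, 0.004, -0.227]
ft_force: [-8.1, -4.1, -0.4]
gripper_width: 0.0111
gripper_force: 80.7
```

```bash
python3 m.py; cp $(ls -t pics/*.png|head -1) pics/n1.png
```

```text
11.9667 [-0.437  0.474  0.268  1.723 -0.216  1.418  1.437] [0.4689 0.0967 0.1782] [ 0.023  0.974  0.004 -0.227] [-8.1 -4.1 -0.4] [-0.77  0.83  0.39] 0.011070125781094278 80.69684028625488
cover_finger [(array([180. , 220.9]), 0.74)]
index_line []
knob_grip [(array([270.6, 190.4]), 0.55)]
wing_knob [(array([274.6, 206.5]), 0.72)]
0.123 [(np.float64(0.0), [185.9, 245.2]), (np.float64(0.1), [185.1, 240.2]), (np.float64(0.2), [184.1, 234.7]), (np.float64(0.3), [182.9, 229.0]), (np.float64(0.4), [181.4, 222.9]), (np.float64(0.5), [179.8, 216.7]), (np.float64(0.6), [178.0, 210.3]), (np.float64(0.7), [176.1, 204.0])]
0.127 [(np.float64(0.0), [183.8, 246.0]), (np.float64(0.1), [182.9, 240.9]), (np.float64(0.2), [181.9, 235.4]), (np.float64(0.3), [180.7, 229.6]), (np.float64(0.4), [179.2, 223.6]), (np.float64(0.5), [177.6, 217.3]), (np.float64(0.6), [175.8, 211.0]), (np.float64(0.7), [173.8, 204.6])]
```

View pics/n1.png

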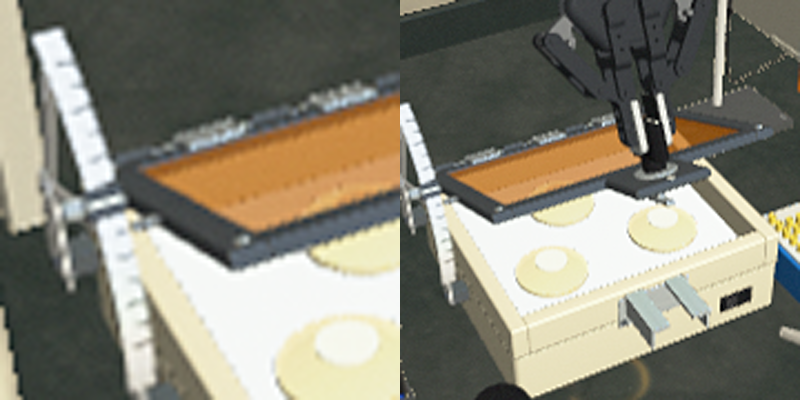

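The crop shows the cover up. The finger tip is at about pixel (180.4,220) and the saddle crosses the strip just above it at about (177,215.5). A numeric profile along the strip will settle the index angle.

```bash
cat > p.py <<'E'
from h import *
c=robot.camera('scene');w=-.047;o=(.5842,.0929)
old=cv2.imread('pics/scene1.png').astype(float).mean(2); new=c['image'].astype(float).mean(2)
def P(r,yo,t): return proj(case((.1-r*np.cos(t),yo,.092+r*np.sin(t)),w,o),c)
th=np.arange(.30,.80,.02)
print('t   ',*(f'{t*100:3.0f}' for t in th))
for nm,im in(('old',old),('new',new)):
  for yo in(.120,.123,.126,.129,.132,.136,.140):
    u=np.array([P(.112,yo,t) for t in th],np.float32)
    print(nm,yo,*('%3d'%v for v in cv2.remap(im.astype(np.float32),u[:,:1],u[:,1:],cv2.INTER_LINEAR)[:,0]))
E
python3 p.py
```

```text
t     30  32  34  36  38  40  42  44  46  48  50  52  54  56  58  60  62  64  66  68  70  72  74  76  78
old 0.12 102 104 101 103 101 102 102 102 101 100  99 100  97  94  93  95  95  98 104 103  80  74  76  72  68
old 0.123  94  96 100 101 101 101 102 101 100 102 100  98  97  99  98 104  97  99 104 102  85  71  72  70  68
old 0.126 137 107 109 102 120 131 130 118 127 135 110 102 165 160  97 136 137 151 182 143 108  97 108 112  94
old 0.129 250 245 239 222 237 250 241 211 244 252 187 101 203 218  93 100 208 252 249 249 220 233 250 244 230
old 0.132 246 247 224 218 248 248 242 226 245 248 183 100 176 198 104 136 213 247 248 241 214 242 247 246 241
old 0.136 245 248 250 247 247 250 247 246 250 250 195 104 191 228  94 146 240 250 249 250 244 250 248 249 250
old 0.14 126 110 114 127 101  99 133 117 103 129 105  89 149 164 123  89 103 115  83  76  90  70  95  85  87
new 0.12 224 226 222 225 228 231 194 153 119  57  43  54  67  71  71  69  70  67  77  97  78  70  71  70  68
new 0.123 223 223 223 223 222 223 186 147 185 197  95  42  48  65  68  71  69  67  85  97  79  67  68  66  66
new 0.126 227 227 224 220 228 228 215 170 185 227 181  85 143 140  86  82  77 123 166 130 106  94 104 108  91
new 0.129 241 242 228 222 242 245 236 215 242 247 182  98 199 213  91  96 202 251 247 246 214 229 247 240 224
new 0.132 242 244 219 212 244 245 238 221 242 245 178  93 170 191 100 132 207 244 246 238 207 239 244 244 237
new 0.136 240 245 247 243 244 248 244 243 248 247 188 101 187 221  91 141 237 246 247 247 241 248 245 246 248
new 0.14 123 105 111 125  96  97 127 112 100 125 101  87 144 158 118  87 102 112  82  73  87  71  91  79  84
```

jog_arm --series '[{"x":0.011,"y":0,"z":0.026,"ax":0.0004,"ay":0.008,"az":0},{"x":0.022,"y":-0.001,"z":0.053,"ax":0.0008,"ay":0.016,"az":0},{"x":0.033,"y":-0.002,"z":0.079,"ax":0.0012,"ay":0.024,"az":0},{"x":0.045,"y":-0.002,"z":0.104,"ax":0.0015,"ay":0.032,"az":0},{"x":0.045,"y":-0.002,"z":0.104,"ax":0.0015,"ay":0.032,"az":0},{"x":0.045,"y":-0.002,"z":0.104,"ax":0.0015,"ay":0.032,"az":0},{"x":0.045,"y":-0.002,"z":0.104,"ax":0.0015,"ay":0.032,"az":0}]'

```text
t: 12.85
tool_pos: [0.4784, 0.0963, 0.1991]
tool_rot: [0.022, 0.961, 0.005, -0.275]
ft_force: [-7.7, -3.8, 0.1]
gripper_width: 0.0113
gripper_force: 80.7
```

```bash
sed -i 's/(.120,.123,.126,.129,.132,.136,.140)/(.118,.120,.122,.124,.126,.132)/' p.py; python3 p.py; python3 m.py | head -6
```

```text
t     30  32  34  36  38  40  42  44  46  48  50  52  54  56  58  60  62  64  66  68  70  72  74  76  78
old 0.118 102 102 102 103 101 100 100  98 100 113 127 113 113  97  98  98 104 109 104 103  84  75  74  71  68
old 0.12 102 104 101 103 101 102 102 102 101 100  99 100  97  94  93  95  95  98 104 103  80  74  76  72  68
old 0.122 100 101 102 101 101 102 103 103 101 100 100  98 100  98  99  99  92  91 103 106  83  71  73  71  69
old 0.124  79  89  96  98  99 101  99  99  99 100 100 100 114 102  97 118 107 105 110 100  79  72  69  66  66
old 0.126 137 107 109 102 120 131 130 118 127 135 110 102 165 160  97 136 137 151 182 143 108  97 108 112  94
old 0.132 246 247 224 218 248 248 242 226 245 248 183 100 176 198 104 136 213 247 248 241 214 242 247 246 241
new 0.118 221 234 223 234 242 244 229 211 212 214 210 164 139  91  45  60  62  60  68  87  81  69  69  67  64
new 0.12 221 224 220 224 226 229 227 211 211 213 217 203 153  89  45  57  61  61  58  89  80  69  72  68  65
new 0.122 221 221 221 222 221 222 219 215 218 211 208 180 150 101  47  52  59  62  65  92  78  68  72  68  66
new 0.1
[... 297 characters left out ...]
4 237 204 237 243 242 236
12.9 [-0.411  0.534  0.269  1.616 -0.231  1.565  1.453] [0.4784 0.0963 0.1991] [ 0.022  0.961  0.005 -0.274] [-7.  -4.3  0.3] [-0.85  0.38  0.51] 0.011377995280763217 80.66454291343689
cover_finger [(array([179.7, 213.1]), 0.81)]
index_line [(array([178. , 210.5]), 0.46)]
knob_grip [(array([366.2, 291.9]), 0.74), (array([267.8, 177.5]), 0.66)]
wing_knob [(array([270.9, 192.3]), 0.63)]
0.123 [(np.float64(0.0), [185.9, 245.2]), (np.float64(0.1), [185.1, 240.2]), (np.float64(0.2), [184.1, 234.7]), (np.float64(0.3), [182.9, 229.0]), (np.float64(0.4), [181.4, 222.9]), (np.float64(0.5), [179.8, 216.7]), (np.float64(0.6), [178.0, 210.3]), (np.float64(0.7), [176.1, 204.0])]
```

```bash
sed -i 's/np.arange(.30,.80,.02)/np.arange(-.12,.12,.01)/; s/(.118,.120,.122,.124,.126,.132)/(.120,.122,.124,.126)/' p.py; python3 p.py | grep -v new; sed -i 's/np.arange(-.12,.12,.01)/np.arange(.46,.64,.01)/' p.py; python3 p.py | grep -v old
python3 - <<'E'
from h import *
w=-.047;o=(.5842,.0929)
for n in('top','scene'):
    for l,yo in(('cover_finger',.1245),('index_line',.127)):
        v=[]
        for _ in range(4):
            c=robot.camera(n); r=robot.landmark_of(l,c)
            if r and r[0]['confidence']>.35: v.append(px(r[0]['position'],c))
        if not v: continue
        m=np.median(v,0); t=np.linspace(.3,.8,101)
        P=np.array([proj(case((.1-.112*np.cos(a),yo,.092+.112*np.sin(a)),w,o),c) for a in t])
        print(n,l,len(v),m.round(1),np.std(v,0).round(1),'theta(row)',t[np.argmin(abs(P[:,1]-m[1]))])
E
```

```text
t    -12 -11 -10  -9  -8  -7  -6  -5  -4  -3  -2  -1  -0   1   2   3   4   5   6   7   8   9  10  11
old 0.12 107 106 106 106 106 107 108 110 133 159 180 199 204 200 202 207 209 208 199 188 174 164 156 148
old 0.122 113 111 109 108 105 101 100 104 111 140 170 186 202 202 199 193 184 159 128 129 138 158 175 179
old 0.124 109 109 110 105  99  94  89  89  96 109 137 161 176 191 195 197 184 165 124  90  95 100 105 111
old 0.126 133 137 134 133 125 119 121 120 123 125 127 128 132 144 157 174 186 186 171 135 118 124 133 142
t     46  47  48  49  50  51  52  53  54  55  56  57  58  59  60  61  62  63
new 0.12 211 213 214 213 215 212 204 181 153 128  88  55  43  48  56  59  60  62
new 0.122 218 216 211 204 207 208 179 162 153 136 103  59  46  43  50  53  57  58
new 0.124 230 227 219 213 209 193 161 133 131 123 106  60  38  45  47  46  50  56
new 0.126 226 226 225 219 201 175 144 138 153 180 159 123  80  72  68  62  63  87
scene cover_finger 4 [180.1 214.6] [0.9 0.8] theta(row) 0.535
scene index_line 4 [211.5 318.9] [71.9 54. ] theta(row) 0.3
```

jog_arm --series '[{"x":0.004,"y":0,"z":0.007,"ax":0,"ay":0.002,"az":0},{"x":0.007,"y":0,"z":0.014,"ax":0,"ay":0.004,"az":0},{"x":0.007,"y":0,"z":0.014,"ax":0,"ay":0.004,"az":0},{"x":0.007,"y":0,"z":0.014,"ax":0,"ay":0.004,"az":0},{"x":0.007,"y":0,"z":0.014,"ax":0,"ay":0.004,"az":0},{"x":0.007,"y":0,"z":0.014,"ax":0,"ay":0.004,"az":0}]'

```text
t: 15.35
tool_pos: [0.4799, 0.0962, 0.202]
tool_rot: [0.022, 0.96, 0.005, -0.28]
ft_force: [-7.4, -4.6, -0.0]
gripper_width: 0.0111
gripper_force: 80.7
```

```bash
python3 p.py | grep -v old
python3 - <<'E'
from h import *
w=-.047;o=np.array((.5842,.0929))
s=robot.read_state();d=s['tool_pos']-[.4532,.0975,.0772];print(s['t'],d.round(4),2*np.arcsin(abs(s['tool_rot'][3])),s['ft_force'].round(1))
# independent: frame front-left tongue corner edge fit via amber-frame/knob landmarks
for n in('scene','top'):
    V={}
    for _ in range(4):
        c=robot.camera(n)
        for l in('cover_finger','wing_knob','index_line'):
            for a in robot.landmark_of(l,c)[:1]:
                if a['confidence']>.35: V.setdefault(l,[]).append(px(a['position'],c))
    t=np.linspace(.4,.7,301)
    for l,(r,h,yo) in dict(cover_finger=(.112,0,.1245),wing_knob=(.23,.004,0),index_line=(.112,0,.127)).items():
        if l in V:
            m=np.median(V[l],0);P=np.array([proj(case((.1-r*np.cos(a)+h*np.sin(a),yo,.092+r*np.sin(a)+h*np.cos(a)),w,o),c) for a in t])
            e=np.linalg.norm(P-m,axis=1);print(n,l,len(V[l]),m.round(1),t[e.argmin()].round(3),e.min().round(1))
E
```

```text
t     46  47  48  49  50  51  52  53  54  55  56  57  58  59  60  61  62  63
new 0.12 211 212 213 212 214 216 216 212 191 169 143 112  62  49  47  53  58  62
new 0.122 217 216 211 204 208 214 211 188 156 150 136 112  71  45  44  49  54  59
new 0.124 230 227 219 213 210 212 201 191 167 145 109  70  49  46  46  45  50  55
new 0.126 225 226 225 217 198 184 165 181 192 193 149 111  84  76  70  62  61  86
15.4 [ 0.0267 -0.0013  0.1247] 0.5682156037233708 [-6.1 -3.6  0.4]
scene cover_finger 3 [179.1 212.9] 0.558 1.2
scene wing_knob 3 [271.4 190.6] 0.558 1.0
scene index_line 4 [177.2 212.8] 0.569 0.8
```

```bash
python3 -c "
from bench import robot
print(robot.job_done())"
```

```text
the job is handed in; nothing more can be done
None
```

I handed the job in with the knob turned to the white mark and still gripped. The cover is held at about 0.555 rad, against an index I measured at 0.55–0.57 rad, and I moved neither the index nor the things round about.

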